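Shim the rocking mirror stand

ROBOT

A 6-joint arm with a two-finger parallel gripper is mounted at the origin on the work surface. World frame = base frame: x ahead of the robot, y to its left, z up, the work surface at z = 0. Lengths are in m, angles in rad, forces in N, time in s.
With the tool pointing down it reaches from about 0.35 to 0.775 m from the base axis. Payload 7.3 kg.
Tool frame: the origin (TCP) lies on the centre line of the jaws, within the pads' length; the fingertips stand manip.tips_ahead ahead of it and the grasp point (between the pads) lies 8 mm behind it (manip.tips_ahead is the distance from the TCP to the fingertips, in m); z points along the fingers, y is the direction in which the jaws open and shut (so a half turn about z gives the same grasp; the last joint's range is limited). The gripper opens to 92 mm and grips with 3 to 60 N. Pads are 19 mm wide; open, the fingers measure 130 mm over their backs; the gripper's body (75 mm by 190 mm) begins 47 mm behind the grasp point.
Start: joints at [-1.312, 0.342, 1.524, -0, 1.275, -0.146], TCP at [0.207, -0.483, 0.238] pointing down, gripper open.
Joint ranges: [-2.53, 2.53], [-0.77, 2.02], [0.04, 2.7], [-1, 4.14], [0.28, 2.66], [-3.11, 3.11]. Speed limits (rad/s): [2.57, 2.57, 3.14, 3.14, 3.14, 3.14].

INTERFACE

Orientations are given as a rotation vector (axis times angle).
In Python, from cell import manip, grab_frame gives the robot as it stands.
- The arm moves only by the tool drive_tool, never from a script. Its argument "targets" is a list of rows, each a list of 3 entries, a list of its own where there are three numbers: the turn, a rotation vector about the world's x, y, z normalised to -1 to 1, where 1 is 5 degrees, then the shift along the world's x, y, z normalised to -1 to 1, where 1 is 0.04 m, then the opening, from 0 (shut) to 1 (fully open). In form: [[[wx, wy, wz], [x, y, z], grip], ...]. A call has 1 to 10 rows; each row shifts and turns the commanded pose from where the row before left it; what a row does not reach is not made up. A row lasts 1/10 s, in which the tool goes at most 50 mm and 8.59 degrees, less where a joint would pass 70% of its speed; a pose out of reach is approached as far as the arm can. A call with a number of a shift or a turn outside -1 to 1 is refused whole. A call with a gripper value outside its range is refused whole. The fingers move at their own pace and stop on an object; the grip force is fixed at half the most. Time passes only in rows, so rows that do not move let the fingers close. It gives the time, the measured TCP pose, the force and the opening at its end, in the units of the state.
- manip.observe(): the state, without advancing time (a new reading comes with each control period).
- grab_frame(name): name is "scene" or "top"; returns a dict with "image" (400x640x3 uint8, blue, green, red), "z_map" (400x640 float32, m along the optical axis (not along the pixel's ray), 0 where there is no reading), "fx", "fy", "cx", "cy" (pixels), "rvec" (rotation vector, rad) and "tvec" (3), from world to camera coordinates, as OpenCV has them. Camera axes: x right, y down, z forward; pixel columns grow to the right and rows downward; lengths in m; the calibration is good to about 2 mm. A picture is of the moment at which its call begins.
- manip.close_job(): hands the job in, once; it reports no verdict.
The state is a dict: "clock": time; "joints": joint angles; "joint_vel": joint speeds; "effort": joint torques, N m; "tcp_pos": TCP position; "eef_rot": TCP orientation; "force": force on the tool from outside, world axes, zero at the start; "torque": the same for the moment, N m; "width": opening from 0.0 (shut) to 1.0 (fully open).
Only numpy, scipy, OpenCV 4.12 (cv2) and the standard library are available. Lean on these libraries where they do the work, as an engineer would, in place of code of your own. Each camera call takes 0.05 s, during which the arm holds its last target. There are 200 camera calls.

TASK

The mirror tower on this optical table rocks because one foot, the one nearest the loose wedge, is too short and hangs just above the table. With the fingertips, gently push that white wedge shim, thin end first, under that short foot until the stand has come up level and sits firmly on the wedge without rocking. Only push the wedge along the table: never lift it, and leave the other loose things where they are.

Things in the scene. Friction and masses are not known exactly. Their poses are not given: they have to be found in the camera images.
- shim: Loose wedge shim of white plastic, 100 g, lying flat: 50 mm wide (its x), 100 mm long (its y), the top a plane slope from 17.5 mm high at the back (y = -50 mm) to 2.5 mm at the thin nose (y = +50 mm). Origin: centre of the underside. It starts with the nose pointing roughly at the short foot and clear of it. Push on the flat upright back face.
- stand_base: Two steel cups fixed to the table that carry the aluminium mirror tower. Origin: on the table midway between them. The tower rocks on its x axis (cups at x = +-95 mm, plates to +-127 mm), 18 mm up. Its base is a cross of arms 30 mm wide at 30 to 44 mm height: the arm to y = -120 mm has the short foot, the +y arm a long foot. Uprights: y = -68 to +8 mm, 336 mm high.
- stand (a joint): Rocking angle of the tower (rad): 0 = level, long foot down, a firm stop; 0.05 = sagged, short foot low, also a stop. By its weight (1 to 4 N on the short foot) it sags to 0.05. It is level with about 10 mm of wedge under the short foot, i.e. the foot about over the wedge's middle; pushing takes about 1 to 6 N up to there and then stiffens.
- short_foot (a point): Lowest point of the short foot, a steel foot 18 mm in diameter with a ball-shaped underside, at y = -110 mm of the stand base, beneath the end of the arm; 4.5 mm above the table when sagged, 10 mm when level.
- spacer: A flat white plastic spacer block 60 x 40 x 15 mm (no slope), right of the short foot as the wedge sees it; not to be disturbed. Origin: underside centre.
- post: An aluminium post standing upright, 32 mm wide at the foot, 55 mm tall, left of the short foot; not to be disturbed. Origin: underside centre.
- driver: A screwdriver with green handle, 130 mm, lying on the left of the wedge; not to be disturbed. Origin: underside centre.
- fork: A black forked clamp 83 mm long, 9 mm thick, lying on the right of the wedge; not to be disturbed. Origin: underside centre.
- lens_ring: A black lens ring, 56 mm diameter, 12 mm high, lying aside; not to be disturbed. Origin: underside centre.
- screw_jar: A small clear jar, 48 mm diameter, 55 mm tall, standing aside; not to be disturbed. Origin: underside centre.
- parts_tray: A grey open tray 100 x 140 x 25 mm, aside; not to be disturbed. Origin: underside centre.
Mind the look-alikes: they are no part of the job. What is shaped like the shim but purple or red is not meant.

How it is judged:
By the outcome, as a careful person would: the job done as asked, in the order asked, and still so for the second after the job is handed in, with the robot touching nothing.
It also fails if it takes over 45 s, if anything falls off the work surface, if the arm or the gripper's body presses on something with over 40 N, if the wrist force passes 120 N, or if a joint passes its speed limit or range.

## Working session

There is one attempt and no reset: what is moved stays moved. The work goes in short steps, Python scripts to look and compute and a tool call to move; the robot and the scene stay as the last step left them, time stands still between calls to the robot, and variables do not carry over. Pictures are saved under pics/ and viewed, about 8 in all and at most 12, crops included, and the job is handed in when it is done.

Besides the shell and the picture viewer there is one more tool, called after ">>>" as name(argument=value, ...), one argument or row to a line, values as JSON. drive_tool: Moves the arm, as the interface text tells. Its arguments: {"type":"object","properties":{"targets":{"type":"array","items":{"type":"array"}}},"required":["targets"]}

```bash
mkdir -p pics; ls; cat > h.py <<'E'
import numpy as np, cv2
from cell import manip, grab_frame
def cam(n):
    f=grab_frame(n); f['R']=cv2.Rodrigues(np.array(f['rvec'],float))[0]; f['t']=np.array(f['tvec'],float).ravel(); return f
def px2w(f,u,v,z=None):
    d=np.array([(u-f['cx'])/f['fx'],(v-f['cy'])/f['fy'],1.]); o=-f['R'].T@f['t']; r=f['R'].T@d
    s=f['z_map'][int(round(v)),int(round(u))] if z is None else (z-o[2])/r[2]
    return o+r*s
def w2px(f,p):
    c=f['R']@np.array(p,float)+f['t']; return f['fx']*c[0]/c[2]+f['cx'],f['fy']*c[1]/c[2]+f['cy']
E
python3 - <<'E'
from h import *
print(manip.tips_ahead, manip.observe())
for n in("top","scene"):
    f=cam(n); cv2.imwrite(f'pics/{n}0.png',f['image']); np.savez(f'{n}0.npz',**f); print(n,-f['R'].T@f['t'],f['fx'])
E
```

```text
pics
0.011 {'clock': 0.0, 'joints': array([-1.31199211e+00,  3.42710080e-01,  1.52502522e+00, -1.22266103e-05,
        1.27540125e+00, -1.46029930e-01]), 'joint_vel': array([ 0.00042525,  0.00030701, -0.00044118, -0.00041113, -0.00015437,
       -0.00257921]), 'effort': array([-2.71309573e-04, -4.31241453e+01, -2.44221890e+01,  7.17856502e-02,
        5.59134583e-02, -1.18018629e-04]), 'tcp_pos': array([ 0.20668007, -0.48217499,  0.23704865]), 'eef_rot': array([-3.07594192e+00, -6.31274114e-01,  1.54938838e-04]), 'force': array([-0.76421598, -0.78716305, -0.22571738]), 'torque': array([ 0.01460966, -0.00827704,  0.03513751]), 'width': 1.0005499692359785}
top [ 0.48778881 -0.13047246  1.08930806] 454.1717075713019
scene [ 0.92843973 -0.3350802   0.67173105] 376.0371550640233
```

View pics/top0.png

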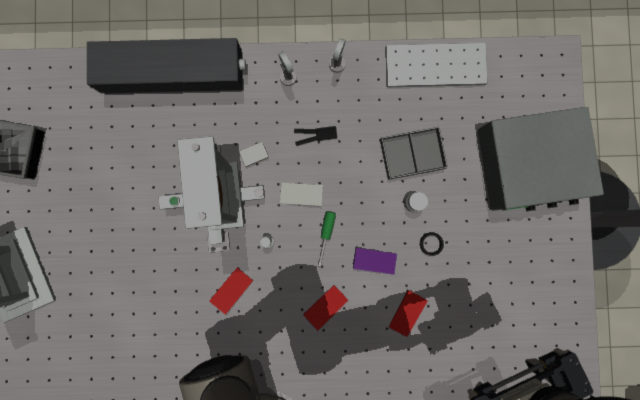

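View pics/scene0.png

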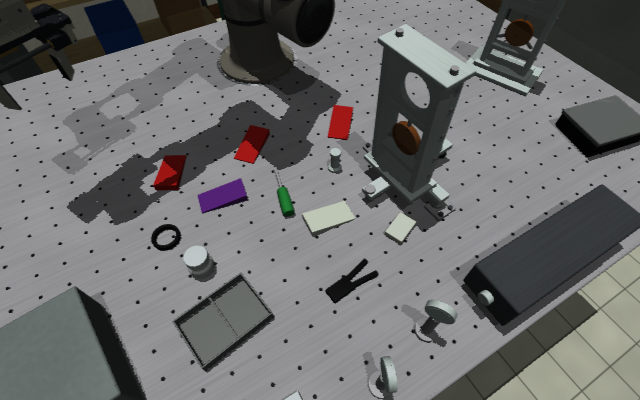

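The top view shows the white wedge at about (301,194), the short-foot arm end at (262,192), the spacer at (254,154), the post at (265,242), the driver at (327,235) and the fork at (316,134). Next I'll enlarge and measure.

```bash
python3 - <<'E'
from h import *
t=dict(np.load('top0.npz')); s=dict(np.load('scene0.npz'))
a=cv2.resize(t['image'][150:240,180:340],None,fx=5,fy=5,interpolation=cv2.INTER_CUBIC); cv2.imwrite('pics/tc.png',a)
b=cv2.resize(s['image'][145:255,290:450],None,fx=5,fy=5,interpolation=cv2.INTER_CUBIC); cv2.imwrite('pics/sc.png',b)
for n,p in dict(shimL=(283,194),shimM=(301,194),shimR=(319,195),arm=(258,192),spacer=(254,154),post=(265,241),driver=(327,230),fork=(316,134),backarm=(165,202)).items(): print(n,px2w(t,*p).round(4))
E
```

```text
shimL [ 0.5747 -0.0634  0.0068]
shimM [ 0.5735 -0.1064  0.008 ]
shimR [ 0.5693 -0.1491  0.0165]
arm [ 0.578 -0.008  0.043]
spacer [0.6717 0.0032 0.013 ]
post [ 0.4649 -0.0231  0.0561]
driver [ 0.4861 -0.1656  0.0221]
fork [ 0.717  -0.1461  0.0086]
backarm [0.56   0.205  0.0491]
```

View pics/tc.png

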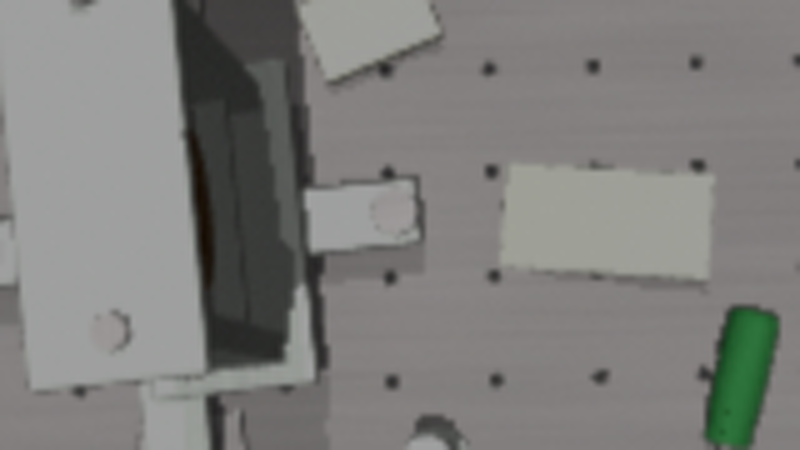

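View pics/sc.png

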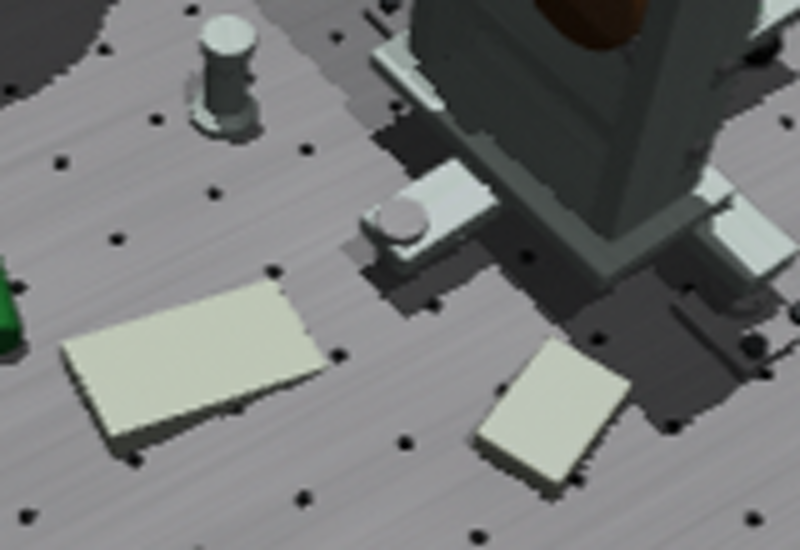

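```bash
python3 - <<'E'
from h import *
t=dict(np.load('top0.npz')); s=dict(np.load('scene0.npz'))
T=lambda u,v,z:px2w(t,180+u/5-.4,150+v/5-.4,z)[:2].round(4)
S=lambda u,v,z:px2w(s,290+u/5-.4,145+v/5-.4,z)[:2].round(4)
for n,f,P in(('top',T,[(510,163),(500,266),(714,174),(709,279)]),('scene',S,[(325,367),(270,280),(112,437),(63,345)])):
    c=[f(*p,z) for p,z in zip(P,(.0025,.0025,.0175,.0175))]; n0=(c[0]+c[1])/2;b0=(c[2]+c[3])/2;d=n0-b0
    print(n,*c,'len',np.hypot(*d),'nose',n0,'back',b0,'wid',np.linalg.norm(c[0]-c[1]),np.linalg.norm(c[2]-c[3]),'ang',np.degrees(np.arctan2(*d[::-1])))
print('screw T',T(394,212,.046),'S',S(402,216,.046))
print('arm T end',T(418,178,.042),T(420,240,.042),'root',T(308,188,.042),T(310,252,.042))
print('arm S end',S(362,218,.042),S(404,262,.042),'root',S(455,158,.044),S(498,202,.044))
print('arm depth',[px2w(t,u,192)[2].round(4) for u in (244,250,256,259,262)])
# back arm, spacer/post extents
print('back', px2w(t,161,195,.046)[:2],px2w(t,161,209,.046)[:2])
print('spacer',T(330,82,.015),T(440,33,.015),'post',px2w(t,265,241,.055),'driver end',T(745,308,.015),T(778,318,.015))
E
```

```text
top [ 0.6036 -0.0604] [ 0.5541 -0.0545] [ 0.5942 -0.1579] [ 0.5445 -0.1541] len 0.09900683057244081 nose [ 0.57885 -0.05745] back [ 0.56935 -0.156  ] wid 0.049850376126966175 0.04984505993576492 ang 84.49382812302238
scene [ 0.6036 -0.0574] [ 0.5543 -0.0531] [ 0.5949 -0.1554] [ 0.5465 -0.1509] len 0.0982469974095901 nose [ 0.57895 -0.05525] back [ 0.5707  -0.15315] wid 0.04948717005446968 0.048608744069354434 ang 85.18308470350732
screw T [ 0.5777 -0.0093] S [ 0.5794 -0.0067]
arm T end [ 0.5935 -0.0202] [ 0.5647 -0.0206] root [0.5902 0.0307] [0.5605 0.0304]
arm S end [ 0.5694 -0.0196] [ 0.5969 -0.0175] root [0.5644 0.0315] [0.5928 0.0332]
arm depth [np.float64(0.0388), np.float64(0.0382), np.float64(0.0479), np.float64(0.0425), np.float64(0.0412)]
back [0.57663445 0.21502387] [0.54436476 0.21532429]
spacer [0.6432 0.0235] [ 0.6653 -0.0293] post [ 0.4649003  -0.02303308  0.055     ] driver end [ 0.5304 -0.1709] [ 0.5252 -0.1863]
```

>>> drive_tool(
  targets=[
    [[0, 0, 0.88], [0.645, 0.54, 0], 0.05],
    [[0, 0, 0.88], [0.645, 0.54, 0], 0.05],
    [[0, 0, 0.88], [0.645, 0.54, 0], 0.05],
    [[0, 0, 0.88], [0.645, 0.54, 0], 0.05],
    [[0, 0, 0.88], [0.645, 0.54, 0], 0.05],
    [[0, 0, 0.88], [0.645, 0.54, 0], 0.05],
    [[0, 0, 0.88], [0.645, 0.54, 0], 0.05],
  ],
)

```text
clock: 0.8
tcp_pos: [0.3882, -0.3302, 0.2374]
eef_rot: [-2.797, -1.43, 0.0]
force: [0.1, 0.2, -0.8]
width: 0.436
```

>>> drive_tool(
  targets=[
    [[0, 0, 0.88], [0.645, 0.54, 0], 0.05],
    [[0, 0, 0.88], [0.645, 0.54, 0], 0.05],
    [[0, 0, 0.88], [0.645, 0.54, 0], 0.05],
    [[0, 0, 0.88], [0.645, 0.54, 0], 0.05],
    [[0, 0, 0.88], [0.645, 0.54, 0], 0.05],
    [[0, 0, 0.88], [0.645, 0.54, 0], 0.05],
    [[0, 0, 0.88], [0.645, 0.54, 0], 0.05],
    [[0, 0, 0], [0, 0, 0], 0.05],
    [[0, 0, 0], [0, 0, 0], 0.05],
  ],
)

```text
clock: 1.7
tcp_pos: [0.5679, -0.1796, 0.237]
eef_rot: [-2.318, -2.118, 0.001]
force: [-0.2, -0.4, 0.1]
width: 0.052
```

>>> drive_tool(
  targets=[
    [[0, 0, 0], [0, 0, -0.7], 0.05],
    [[0, 0, 0], [0, 0, -0.7], 0.05],
    [[0, 0, 0], [0, 0, -0.7], 0.05],
    [[0, 0, 0], [0, 0, -0.7], 0.05],
    [[0, 0, 0], [0, 0, -0.7], 0.05],
    [[0, 0, 0], [0, 0, -0.7], 0.05],
    [[0, 0, 0], [0, 0, -0.7], 0.05],
    [[0, 0, 0], [0, 0, -0.4], 0.05],
    [[0, 0, 0], [0, 0, -0.2], 0.05],
    [[0, 0, 0], [0, 0, 0], 0.05],
  ],
)

```text
clock: 2.7
tcp_pos: [0.5669, -0.1807, 0.017]
eef_rot: [-2.32, -2.115, 0.001]
force: [-0.5, 0.0, -0.2]
width: 0.05
```

```bash
python3 - <<'E'
from h import *
s=cam('scene'); print(manip.observe()['force'])
cv2.imwrite('pics/s1.png',cv2.resize(s['image'][125:265,260:450],None,fx=4,fy=4,interpolation=cv2.INTER_CUBIC))
E
```

```text
[0.48902157 0.23486221 1.03680651]
```

View pics/s1.png

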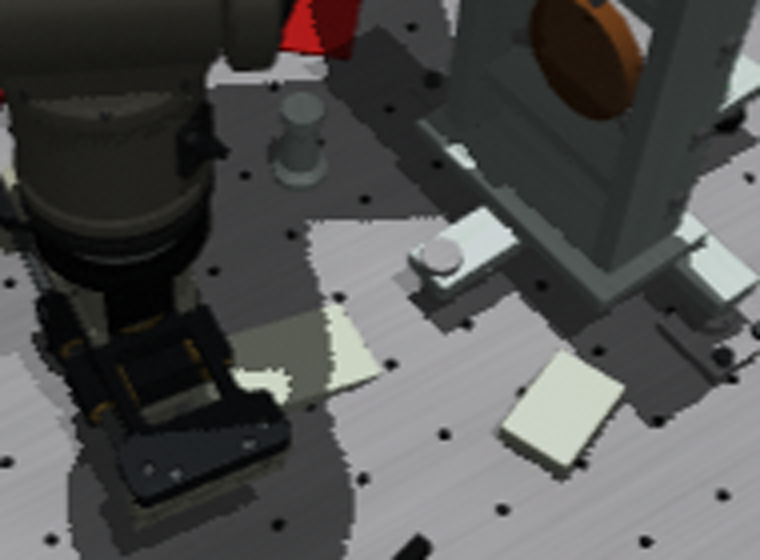

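>>> drive_tool(
  targets=[
    [[0, 0, 0], [0, 0.1, -0.06], 0.05],
    [[0, 0, 0], [0.01, 0.1, 0], 0.05],
    [[0, 0, 0], [0.01, 0.1, 0], 0.05],
    [[0, 0, 0], [0.01, 0.08, 0], 0.05],
    [[0, 0, 0], [0.01, 0.08, 0], 0.05],
    [[0, 0, 0], [0.01, 0.08, 0], 0.05],
    [[0, 0, 0], [0.01, 0.08, 0], 0.05],
    [[0, 0, 0], [0.01, 0.08, 0], 0.05],
  ],
)

```text
clock: 3.55
tcp_pos: [0.5708, -0.1519, 0.0153]
eef_rot: [2.32, 2.118, 0.0]
force: [-0.0, -0.9, -0.9]
width: 0.052
```

>>> drive_tool(
  targets=[
    [[0, 0, 0.1], [0.01, 0.08, 0], 0.05],
    [[0, 0, 0.1], [0.01, 0.08, 0], 0.05],
    [[0, 0, 0.1], [0.01, 0.08, 0], 0.05],
    [[0, 0, 0.1], [0.01, 0.08, 0], 0.05],
    [[0, 0, 0.1], [0.01, 0.08, 0], 0.05],
    [[0, 0, 0.1], [0.01, 0.08, 0], 0.05],
    [[0, 0, 0.1], [0.01, 0.08, 0], 0.05],
    [[0, 0, 0.1], [0.01, 0.08, 0], 0.05],
  ],
)

```text
clock: 4.35
tcp_pos: [0.574, -0.1263, 0.0153]
eef_rot: [2.244, 2.199, 0.0]
force: [0.9, -1.3, 0.5]
width: 0.049
```

```bash
python3 - <<'E'
from h import *
print(manip.observe()['force'])
s=cam('scene');t=cam('top'); np.savez('scene1.npz',**s)
a=cv2.resize(s['image'][145:245,300:420],None,fx=5,fy=5,interpolation=cv2.INTER_CUBIC)
cv2.imwrite('pics/s2.png',a)
E
```

```text
[ 0.85963914 -1.32254471  0.47168403]
```

View pics/s2.png

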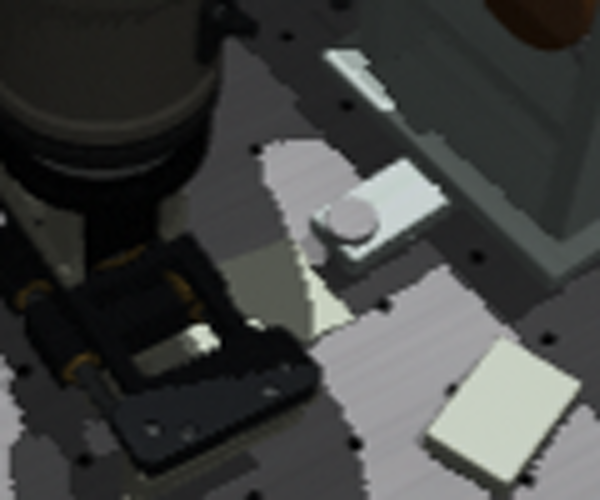

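```bash
python3 - <<'E'
from h import *
s=dict(np.load('scene1.npz'))
S=lambda u,v,z:px2w(s,300+u/5-.4,145+v/5-.4,z)[:2].round(4)
print('nose right',S(352,320,.0025),'spacer chk',S(425,437,.015),S(580,383,.015))
print('left edge?',S(288,238,.0025))
E
```

```text
nose right [ 0.6007 -0.0158] spacer chk [ 0.6683 -0.029 ] [0.6802 0.041 ]
left edge? [ 0.5506 -0.0151]
```

>>> drive_tool(
  targets=[
    [[0, 0, 0], [0.005, 0.075, 0], 0.05],
    [[0, 0, 0], [0.005, 0.075, 0], 0.05],
    [[0, 0, 0], [0.005, 0.075, 0], 0.05],
    [[0, 0, 0], [0.005, 0.075, 0], 0.05],
    [[0, 0, 0], [0.005, 0.075, 0], 0.05],
    [[0, 0, 0], [0.005, 0.075, 0], 0.05],
    [[0, 0, 0], [0.005, 0.075, 0], 0.05],
    [[0, 0, 0], [0.005, 0.075, 0], 0.05],
    [[0, 0, 0], [0.005, 0.075, 0], 0.05],
    [[0, 0, 0], [0.005, 0.075, 0], 0.05],
  ],
)

```text
clock: 5.45
tcp_pos: [0.5761, -0.0969, 0.0154]
eef_rot: [2.244, 2.197, -0.0]
force: [-0.1, -3.4, -1.7]
width: 0.047
```

>>> drive_tool(
  targets=[
    [[0, 0, 0], [0, 0.05, 0], 0.05],
    [[0, 0, 0], [0, 0.05, 0], 0.05],
    [[0, 0, 0], [0, 0.05, 0], 0.05],
    [[0, 0, 0], [0, 0.05, 0], 0.05],
    [[0, 0, 0], [0, 0.05, 0], 0.05],
    [[0, 0, 0], [0, 0, 0], 0.05],
  ],
)

```text
clock: 6.05
tcp_pos: [0.5759, -0.0859, 0.0153]
eef_rot: [-2.244, -2.198, -0.001]
force: [0.0, -0.6, 0.8]
width: 0.051
```

```bash
python3 - <<'E'
from h import *
print(manip.observe()['force'])
s=cam('scene');t=cam('top'); np.savez('scene2.npz',**s); np.savez('top2.npz',**t)
a=cv2.resize(s['image'][20:220,310:470],None,fx=3,fy=3,interpolation=cv2.INTER_CUBIC)
cv2.imwrite('pics/s3.png',a)
# tower top depth shift vs start
t0=dict(np.load('top0.npz'))
for p in((190,150),(190,215),(210,150),(208,215)): print(px2w(t0,*p).round(4),px2w(t,*p).round(4))
E
```

```text
[ 0.00108103 -0.64842426  0.80583193]
[0.6263 0.0702 0.3346] [0.6248 0.068  0.3429]
[0.5175 0.072  0.3333] [0.5175 0.0719 0.3335]
[0.6259 0.0374 0.3319] [0.6266 0.0382 0.328 ]
[0.5167 0.0417 0.3348] [0.5167 0.0416 0.335 ]
```

View pics/s3.png

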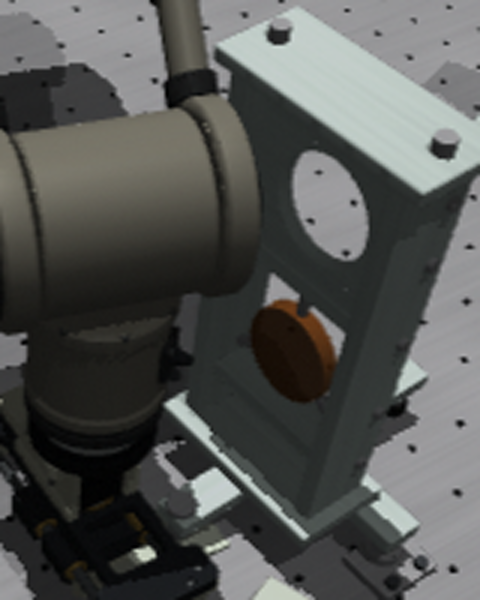

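```bash
cat >> h.py <<'E'
s0=dict(np.load('scene0.npz')); t0=dict(np.load('top0.npz'))
def tower(s):
    """rise (rad) of the tower since the start, from its two top screws in the scene view"""
    d=np.radians(95); O=np.array([.569,.1016,.018]); ax=np.array([np.sin(d),-np.cos(d),0]) # stand +x
    out=[]
    for u,v in((399,33),(454,71)):
        tm=s0['image'][v-9:v+10,u-12:u+13]; w=s['image'][v-21:v+22,u-24:u+25]
        r=cv2.matchTemplate(w,tm,cv2.TM_CCOEFF_NORMED); y,x=np.unravel_index(r.argmax(),r.shape)
        q=lambda a,b,c:.5*(a-c)/(a-2*b+c)
        m=np.array([x+q(*r[y,x-1:x+2])-12,y+q(*r[y-1:y+2,x])-12])
        P=px2w(s0,u,v,.34); pr=lambda a:np.array(w2px(s0,O+cv2.Rodrigues(ax*a)[0]@(P-O)))
        g=(pr(-.05)-pr(0)); out.append((m.round(2),g.round(2),round(.05*(m@g)/(g@g),4),round(r.max(),2)))
    return out
E
python3 - <<'E'
from h import *
s=dict(np.load('scene2.npz'));t=dict(np.load('top2.npz'))
for r in tower(s): print(r)
V,U=np.mgrid[100:260:1,150:330:1]
P=np.array([px2w(t,u,v) for u,v in zip(U.ravel(),V.ravel())]); P=P[t['z_map'][V.ravel(),U.ravel()]>0]
k=(P[:,2]>.36); print('arm above .36',P[k].min(0),P[k].max(0))
E
```

```text
(array([ 3.54, -2.18]), array([ 7.87, -4.56]), np.float64(0.0229), np.float32(0.93))
(array([ 3.89, -2.58]), array([ 8.25, -5.29]), np.float64(0.0238), np.float32(0.96))
arm above .36 [ 0.44374317 -0.1491371   0.36000075] [0.61558533 0.00815886 0.52520465]
```

```bash
python3 - <<'E'
from h import *
for n in('scene','top'):
    s=dict(np.load(n+'2.npz')); z=s['z_map']; V,U=np.mgrid[0:400,0:640]; k=z>0
    c=np.stack([(U-s['cx'])/s['fx']*z,(V-s['cy'])/s['fy']*z,z],-1)[k]
    P=(c-s['t'])@s['R']
    for lo in np.arange(.06,.54,.04):
        q=P[(P[:,2]>lo)&(P[:,2]<lo+.04)&(P[:,0]>.44)&(P[:,0]<.68)&(P[:,1]>-.2)&(P[:,1]<.06)]
        if len(q): print(n,round(lo,2),np.histogram(q[:,1],np.arange(-.1,.061,.01))[0])
E
```

```text
scene 0.06 [ 49  82  87  75  24   7   0   0   0   0   0   0   0   0  81 187]
scene 0.1 [174 165 156 278  80   2   0   0   0   0   0   0   0   0  95 261]
scene 0.14 [ 34  24  17  12   2   0   0   0   0   0   0   0   0   0  91 156]
scene 0.18 [90 65 56 33  9  0  0  0  0  0  0  0  0  0 67 97]
scene 0.22 [114  92  70  79  44   0   0   0   0   0   0   0   0   0 132  89]
scene 0.26 [141 119  95  50  26   8   0   0   0   0   0   0   0   1 195 280]
scene 0.3 [144 155 147 145 195 119   0   0   0   0   0   0   0 533 664 514]
scene 0.34 [324 314 312 308 328 372 332 199  50   0   0   0   0   0   0  22]
scene 0.38 [  0   0  18  15  10   5   0 296 221  19   0   0   0   0   0   0]
scene 0.42 [0 0 0 0 0 0 0 0 0 0 0 0 0 0 0 0]
top 0.06 [ 0  0  0  0 15  0  0  0  0  0  0  0  0  0  2 39]
top 0.1 [ 89 107  95  75  26   0   0   0   0   0   0   0   0   0  20 114]
top 0.14 [27 35 37 44 49  0  0  0  0  0  0  0  0  0 25 20]
top 0.18 [ 0  3  7  1  0  0  0  0  0  0  0  0  0  1 27 21]
top 0.22 [ 0  0  0  0  0  0  0  0  0  0  0  0  0 18 37 11]
top 0.26 [ 0  0  0  0  0  0  0  0  0  0  0  0  0 29 34  0]
top 0.3 [ 24  23  24  28  34  24  10   1   3   0   0   0  21 384 540 523]
top 0.34 [290 292 305 289 293 319 292 195  34   0   0   0   0   0   0  29]
top 0.38 [  0   0   0   0   0   0   5 105  31   0   0   0   0   0   0   0]
top 0.42 [190 121  63  50  53  69  98 187 230 120  60   0   0   0   0   0]
top 0.46 [113 214 202 182 163 140 113  92 112  94   1   0   0   0   0   0]
top 0.5 [  0  30 126 181 204 197 175 157 117  52   2   0   0   0   0   0]
```

>>> drive_tool(
  targets=[
    [[0, 0, 0], [0, 0.05, 0], 0.05],
    [[0, 0, 0], [0, 0.05, 0], 0.05],
    [[0, 0, 0], [0, 0.05, 0], 0.05],
    [[0, 0, 0], [0, 0.05, 0], 0.05],
    [[0, 0, 0], [0, 0.05, 0], 0.05],
    [[0, 0, 0], [0, 0.05, 0], 0.05],
    [[0, 0, 0], [0, 0.05, 0], 0.05],
  ],
)

```text
clock: 6.85
tcp_pos: [0.576, -0.0724, 0.0153]
eef_rot: [2.245, 2.198, 0.0]
force: [0.4, -3.4, -0.4]
width: 0.048
```

>>> drive_tool(
  targets=[
    [[0, 0, 0], [0, 0.03, 0], 0.05],
    [[0, 0, 0], [0, 0.03, 0], 0.05],
    [[0, 0, 0], [0, 0.03, 0], 0.05],
  ],
)

```text
clock: 7.15
tcp_pos: [0.576, -0.0689, 0.0153]
eef_rot: [2.245, 2.198, 0.0]
force: [-0.3, -3.2, -0.1]
width: 0.049
```

```bash
python3 - <<'E'
from h import *
print(manip.observe()['force'])
for r in tower(cam('scene')): print(r)
E
```

```text
[-0.25107445 -3.18851479 -0.08821252]
(array([ 7.24, -4.18]), array([ 7.87, -4.56]), np.float64(0.046), np.float32(0.94))
(array([ 7.68, -4.91]), array([ 8.25, -5.29]), np.float64(0.0465), np.float32(0.97))
```

>>> drive_tool(
  targets=[
    [[0, 0, 0], [0, 0.025, 0], 0.05],
    [[0, 0, 0], [0, 0.025, 0], 0.05],
  ],
)

```text
clock: 7.4
tcp_pos: [0.576, -0.067, 0.0153]
eef_rot: [2.245, 2.198, -0.0]
force: [-0.1, -3.6, -0.2]
width: 0.055
```

>>> drive_tool(
  targets=[
    [[0, 0, 0], [0, 0.025, 0], 0.05],
    [[0, 0, 0], [0, 0, 0], 0.05],
  ],
)

```text
clock: 7.6
tcp_pos: [0.576, -0.0659, 0.0154]
eef_rot: [2.245, 2.198, 0.0]
force: [-0.2, -3.9, -0.7]
width: 0.054
```

```bash
python3 - <<'E'
from h import *
print(manip.observe()['force'])
for r in tower(cam('scene')): print(r)
E
```

```text
[-0.17439409 -3.90230795 -0.7481991 ]
(array([ 7.75, -4.57]), array([ 7.87, -4.56]), np.float64(0.0495), np.float32(0.91))
(array([ 8.21, -5.16]), array([ 8.25, -5.29]), np.float64(0.0494), np.float32(0.96))
```

>>> drive_tool(
  targets=[
    [[0, 0, 0], [0, 0.0125, 0], 0.05],
    [[0, 0, 0], [0, 0.0125, 0], 0.05],
  ],
)

```text
clock: 7.85
tcp_pos: [0.576, -0.0655, 0.0153]
eef_rot: [2.244, 2.198, -0.001]
force: [-0.4, -6.2, -1.5]
width: 0.052
```

>>> drive_tool(
  targets=[
    [[0, 0, 0], [0, 0.0125, 0], 0.05],
    [[0, 0, 0], [0, 0, 0], 0.05],
  ],
)

```text
clock: 8.05
tcp_pos: [0.5761, -0.0652, 0.0154]
eef_rot: [2.244, 2.197, -0.001]
force: [-0.4, -7.1, -1.1]
width: 0.05
```

```bash
python3 - <<'E'
from h import *
print(manip.observe()['force'])
for r in tower(cam('scene')): print(r)
E
```

```text
[-0.4142494  -7.07686404 -1.07246814]
(array([ 7.75, -4.56]), array([ 7.87, -4.56]), np.float64(0.0495), np.float32(0.91))
(array([ 8.21, -5.16]), array([ 8.25, -5.29]), np.float64(0.0494), np.float32(0.96))
```

>>> drive_tool(
  targets=[
    [[0, 0, 0], [0, 0.0125, 0], 0.05],
    [[0, 0, 0], [0, 0, 0], 0.05],
  ],
)

```text
clock: 8.3
tcp_pos: [0.5761, -0.065, 0.0154]
eef_rot: [2.244, 2.197, -0.001]
force: [-0.3, -7.9, -1.1]
width: 0.045
```

>>> drive_tool(
  targets=[
    [[0, 0, 0], [0, -0.1, 0], 0.05],
    [[0, 0, 0], [0, -0.25, 0], 0.05],
    [[0, 0, 0], [0, -0.5, 0], 0.05],
    [[0, 0, 0], [0, -0.5, 0], 0.05],
    [[0, 0, 0], [0, 0, 0.5], 0.05],
    [[0, 0, 0], [0, 0, 0.9], 0.05],
    [[0, 0, 0], [0, -0.3, 0.9], 0.05],
    [[0, 0, 0], [0, -0.6, 0.6], 0.05],
    [[0, 0, 0], [0, -0.6, 0.5], 0.05],
    [[0, 0, 0], [0, -0.6, 0.5], 0.05],
  ],
)

```text
clock: 9.3
tcp_pos: [0.5759, -0.2028, 0.1726]
eef_rot: [2.244, 2.198, 0.001]
force: [0.5, -0.2, -0.5]
width: 0.054
```

>>> drive_tool(
  targets=[
    [[0, 0, 0], [-0.5, -0.7, 0.2], 0.05],
    [[0, 0, 0], [-0.5, -0.7, 0.2], 0.05],
    [[0, 0, 0], [-0.5, -0.7, 0.2], 0.05],
    [[0, 0, 0], [-0.5, -0.7, 0.2], 0.05],
    [[0, 0, 0], [-0.5, -0.7, 0], 0.05],
    [[0, 0, 0], [0, 0, 0], 0.05],
    [[0, 0, 0], [0, 0, 0], 0.05],
  ],
)

```text
clock: 10.0
tcp_pos: [0.4755, -0.3424, 0.2033]
eef_rot: [-2.246, -2.196, -0.001]
force: [-0.3, -1.3, -0.1]
width: 0.051
```

```bash
python3 - <<'E'
from h import *
print(manip.observe()['force'],manip.observe()['clock'])
s=cam('scene');t=cam('top'); np.savez('scene3.npz',**s); np.savez('top3.npz',**t)
for r in tower(s): print(r)
a=cv2.resize(s['image'][130:250,260:450],None,fx=4,fy=4,interpolation=cv2.INTER_CUBIC); cv2.imwrite('pics/s4.png',a)
cv2.imwrite('pics/t4.png',t['image'])
E
```

```text
[-0.25310531 -1.30554287 -0.05122215] 10.0
(array([ 7.75, -4.57]), array([ 7.87, -4.56]), np.float64(0.0494), np.float32(0.91))
(array([ 8.21, -5.15]), array([ 8.25, -5.29]), np.float64(0.0494), np.float32(0.96))
```

View pics/s4.png

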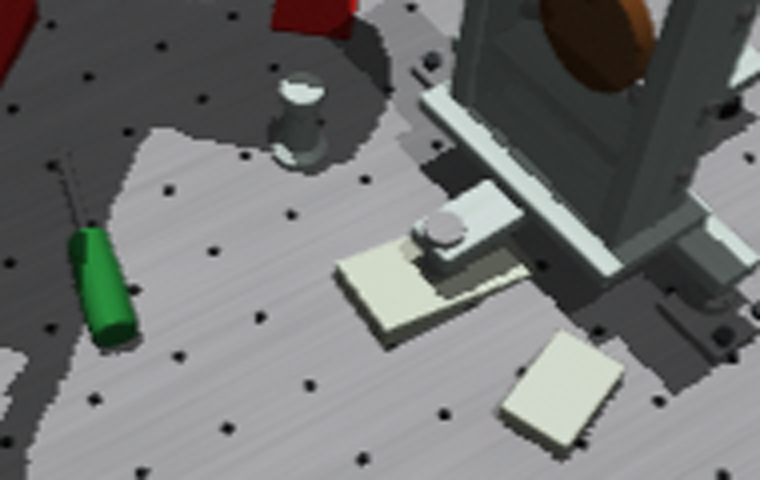

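View pics/t4.png

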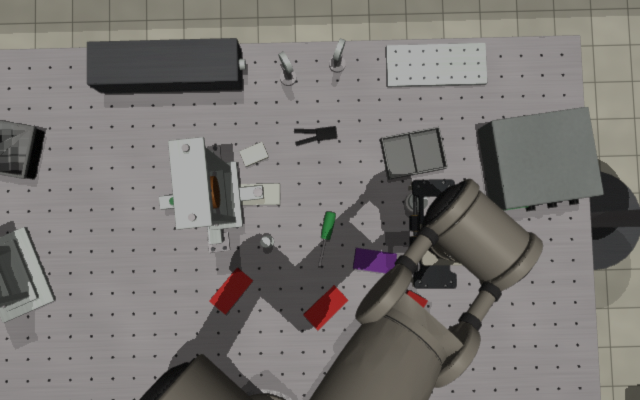

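The wedge sits under the short foot (its back edge spans roughly (335,265) to (390,345) in the crop). The tower stays up with the arm clear, and the spacer, post, driver and fork are where they started.

```bash
python3 -c "
from h import *
print(manip.close_job())"
```

```text
the job is handed in; nothing more can be done
None
```

I pushed the white wedge thin end first along the table with the nearly closed fingertips. It went under the short foot until the tower came up to its level stop, and I handed the job in at about 10 s on the robot's clock.

- **Push force:** it stayed around 3–4 N while the tower rose, then climbed to about 8 N as the tower hit its stop.
- **Level:** by the tower's top screws, it rose about 0.0494 rad of the expected 0.05. That figure did not change over the last 1 mm or so of pushing, nor after I backed the gripper off. The small shortfall is within what the cameras can resolve.
- **Alignment:** the wedge turned about 5° during the push and ended roughly 5° off the tower arm's direction, with the foot a few millimetres off its centreline. I estimated this from the nose corners partway through and did not remeasure it at the end.
- **Other things:** in the final pictures the spacer, post, driver, fork, tray and purple and red look-alikes that can be seen are where they started. The arm hides the jar and lens ring there, but nothing showed that it touched them.

No check failed. I did not test for rocking by pushing on the tower.

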